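Fit filters in the fume extractor, shut it and screw its elbow round to face the board

ROBOT

A 6-joint arm with a two-finger parallel gripper is mounted at the origin on the work surface. World frame = base frame: x ahead of the robot, y to its left, z up, the work surface at z = 0. Lengths are in m, angles in degrees, forces in N, time in s.
With the tool pointing down it reaches from about 0.35 to 0.975 m from the base axis. Payload 4.9 kg.
Tool frame: the origin (TCP) lies at the centre of the arm's flange, where the gripper is bolted on; the fingertips stand 173 mm ahead of it and the grasp point (between the pads) lies 155 mm ahead of it; z points along the fingers, y is the line along which they close (so a half turn about z gives the same grasp; the last joint's range is limited). The gripper opens to 85 mm and grips with 20 to 120 N. Pads are 22 mm wide; open, the fingers measure 114 mm over their backs; the gripper's body (76 mm by 85 mm) begins 54 mm behind the grasp point. The pads swing forward as they close: fully open they stand 13 mm farther back than shut.
Start: joints at [-77.349, 3.019, 92.412, -0, 84.569, -6.818], TCP at [0.208, -0.589, 0.405] pointing down, gripper open.
Joint ranges: [-172.51, 172.51], [-57.92, 126.97], [3.15, 148.05], [-58.71, 238.71], [5.1, 150.11], [-179.66, 179.66]. Speed limits (degrees/s): [147.25, 147.25, 180, 180, 180, 180].

INTERFACE

Orientations are given as a 3x3 rotation matrix whose columns are the frame's x, y, z axes.
In Python, from bench import r gives the robot as it stands. The module is installed in compiled form; this text tells all that it offers.
- The arm moves only by the shell command python3 -m inch 'ROWS'. ROWS is text: rows parted by semicolons, each of 7 numbers parted by spaces: the closure, from -1 (fully open) to 1 (shut), then the shift along the world's x, y, z in cm, then the turn, a rotation vector about the world's x, y, z in degrees. In form: jaw dx dy dz rx ry rz; .... A call has 1 to 12 rows; each row is the pose to reach, as a shift and turn from the pose commanded when the call began; what a row does not reach only later rows make up. A row lasts 1/12 s, in which the tool goes at most 41.7 mm and 7.16 degrees, less where a joint would pass 70% of its speed; a pose out of reach is approached as far as the arm can. A call with a gripper value outside its range is refused whole. The fingers move at their own pace and stop on an object; the grip force is fixed at half the most. Time passes only in rows, so rows that repeat a pose let the fingers close. It gives the time, the measured TCP pose, the force, the opening and the grip force at its end, in the units of the state.
- r.state(): the state, without advancing time (a new reading comes with each control period).
- r.read_camera(name): name is "scene" or "top" or "wrist"; returns the picture (480x640x3 uint8, blue, green, red); there is no depth.
- r.get_calibration(name): a dict with "fov_y" (degrees; the focal length in pixels is half the picture's height over the tangent of half this angle, whatever the lens; pixels are square), "cx", "cy" (the principal point, pixels), "R" (3x3) and "t" (3): a world point X has camera coordinates R X + t. Camera axes: x right, y down, z forward; pixel columns grow to the right and rows downward; lengths in m; the calibration is good to about 2 mm. The wrist camera is an equidistant fisheye: a pixel r from the principal point sees the ray r / f radians off the axis. A picture is of the moment at which its call begins: read the wrist's pose just before it. get_calibration takes no time and is no camera call; for the wrist camera it gives the pose at the moment of the call.
- r.close_job(): hands the job in; it is judged then, once.
The state is a dict: "clock": time; "qpos": joint angles; "dq": joint speeds; "joint_efforts": joint torques, N m; "tcp_pos": TCP position; "orientation": TCP orientation; "wrist_force": force on the tool from outside, world axes, zero at the start; "torque": the same for the moment, N m; "width": opening from 0.0 (shut) to 1.0 (fully open); "grip_force": force on a finger pad.
Only numpy, scipy, OpenCV 4.12 (cv2) and the standard library are available. Lean on these libraries where they do the work, as an engineer would, in place of code of your own. Each camera call takes 0.05 s, during which the arm holds its last target. There are 200 camera calls.

TASK

Get the solder fume extractor ready: stand every filter cassette from the bench in a bay of its own in the filter well, right down on the floor, and slide the cover fully shut over them. Screw the hand-started elbow nozzle down (clockwise seen from above) by at least one and at most two full turns from where it stands, and stop with its mouth pointing straight at the big chip in the middle of the circuit board. Leave the cup, the screwdriver and the tape roll where they are.

Things in the scene. Friction and masses are not known exactly. Their poses are not given: they have to be found in the camera images.
- unit: Fume extractor: grey steel box fixed on the bench, 220 (its x) x 380 (its y) x 110 mm high; origin: centre of its underside, z up. Its filter well, under a sliding aluminium cover, lies at the +y end near the -x face; the threaded stub with the elbow at the -y end near the +x face.
- well (a point): Centre of the filter well's floor, 52 mm above the bench, axes as the extractor's. The well is open at the top, 58 mm deep, 100 mm long (x), 177 mm wide (y); ribs 3 mm thick and 24 mm high part it into four bays 100 (x) x 42 mm (y) centred at y = -67.5, -22.5, +22.5, +67.5 mm. A cassette stands in a bay with its length along x.
- cover (a joint): Slide of the flat cover (112 x 185 x 5 mm, top 117 mm above the bench) in two rails (tops 119 mm up) along the extractor's y: 0 = fully shut over the well, 0.183 m = well wholly open (slid to -y). Starts part open; 2 N of friction, stays where left. At opening q its edge over the well lies at y = 0.0925 - q m in the well's frame.
- cover_grip (a point): Middle of the cover's black grip bar, 128 mm above the bench: 50 mm long (x), 14 mm thick (y), standing 22 mm up from the cover's top at its centre. Grip it from above closing along y, or push it. At opening q it lies at x = 0, y = -q in the well's frame. Axes as the extractor's.
- elbow (a joint): Turn of the elbow nozzle on its threaded stub, rad: grows as it is screwed down (clockwise seen from above), starts between 0 and 0.5, end stop 13.6. It sinks 5 mm a turn, turns against 0.22 N m of friction and stays where it is left.
- stub (a point): Foot of the threaded stub on the extractor's top, on the vertical axis about which the elbow turns, 110 mm above the bench; axes as the extractor's.
- elbow_mouth (a point): Centre of the black elbow's mouth, 105 mm from the stub's axis; x points level out of the mouth, z up. The outlet's centre line is 196 mm above the bench at joint 0. Bend and outlet: round pipe 41 mm across, flaring to 60 mm over the last 22 mm; ribbed collar 58 mm across, its top 36 mm below the centre line. Grip it from above over the stub's axis, closing square to the outlet.
- chip (a point): Top of the big square black chip (30 mm) in the middle of the green circuit board (90 x 128 mm) in a fixed board holder, 97 mm above the bench; the elbow's mouth must point at it as seen from above.
- cassette_1: Filter cassette, one of four alike of which 2 to 4 are there (absent: None): white frame 92 (its x) x 36 (y) x 34 mm high, 0.13 kg, at first upright on the bench. On the middle of its top a pull tab 14 (x) x 26 mm (y), from 34 to 54 mm above the underside: grip it from above, closing along the cassette's x. Origin: centre of the underside, z up. Either way round is right.
- cassette_2: Filter cassette, the same as cassette_1; may be absent (None).
- cassette_3: Filter cassette, the same as cassette_1; may be absent (None).
- cassette_4: Filter cassette, the same as cassette_1; may be absent (None).
- cup: Bystander: paper cup, 72 mm across, 100 mm high; origin at the centre of its underside.
- screwdriver: Bystander: screwdriver lying on the bench, 190 mm long along its x; origin at mid-length, underside.
- tape: Bystander: roll of tape lying flat, 84 mm across, 22 mm high; origin at the centre of its underside.
There are look-alikes about, which are no part of the job. What is shaped like the cassette_1 but purple or turquoise is not meant.

How it is judged:
By the outcome, as a careful person would: the job done as asked, in the order asked, and still so for the second after the job is handed in, with the robot touching nothing.
Of cassette_1, cassette_2, cassette_3, cassette_4 only 2 to 4 are there at a start; the rules pass over those that are not, and their reading is None.
At some moment in a run one of cassette_1, cassette_2, cassette_3, cassette_4 may be knocked a few centimetres aside while the robot is not near it.
It also fails if it takes over 210 s, if anything falls off the work surface, if the arm or the gripper's body presses on something with over 40 N, if the wrist force passes 120 N, or if a joint passes its speed limit or range.

## Working session

There is one attempt and no reset: what is moved stays moved. The work goes in short steps, Python scripts to look and compute and a shell command to move; the robot and the scene stay as the last step left them, time stands still between calls to the robot, and variables do not carry over. Pictures are saved under pics/ and viewed, at most 14 in all, crops included, and the job is handed in when it is done.

```bash
mkdir -p pics; python3 - <<'E'
from bench import r
import cv2,numpy as np
for n in("scene","top","wrist"):
    c=r.get_calibration(n); im=r.read_camera(n); cv2.imwrite(f"pics/{n}0.png",im)
    print(n,c["fov_y"],c["cx"],c["cy"],np.round(c["R"],3).tolist(),np.round(c["t"],3).tolist())
s=r.state();print(s["clock"],s["tcp_pos"],np.round(s["orientation"],3).tolist())
E
```

```text
scene 48.57668727315554 316.6693001416542 234.71347360053412 [[0.836, 0.549, -0.014], [0.375, -0.589, -0.716], [-0.402, 0.593, -0.698]] [-0.466, -0.139, 1.493]
top 45.7273339395901 324.97970117366305 230.3100877628641 [[-0.02, -1.0, -0.004], [-0.983, 0.02, -0.183], [0.183, -0.0, -0.983]] [-0.01, 0.58, 1.425]
wrist 65.70646984690485 316.3842477738485 240.69148754304769 [[0.332, -0.943, -0.002], [-0.896, -0.317, 0.311], [-0.294, -0.101, -0.95]] [-0.624, -0.039, 0.381]
0.15 [ 0.20824735 -0.58905637  0.40373865] [[0.943, 0.333, -0.0], [0.333, -0.943, 0.002], [0.0, -0.002, -1.0]]
```

View pics/top0.png

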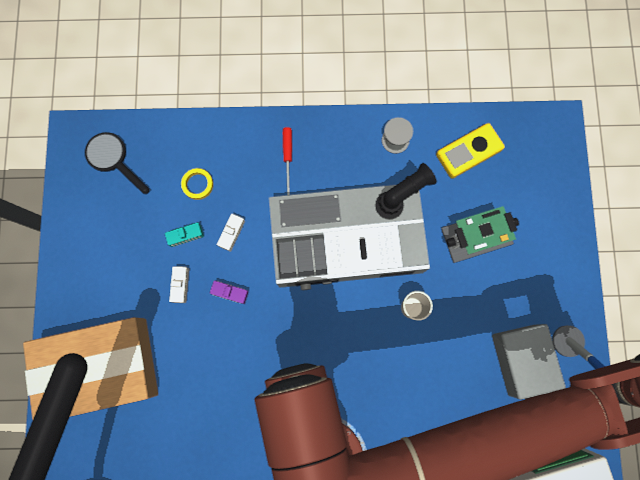

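View pics/scene0.png

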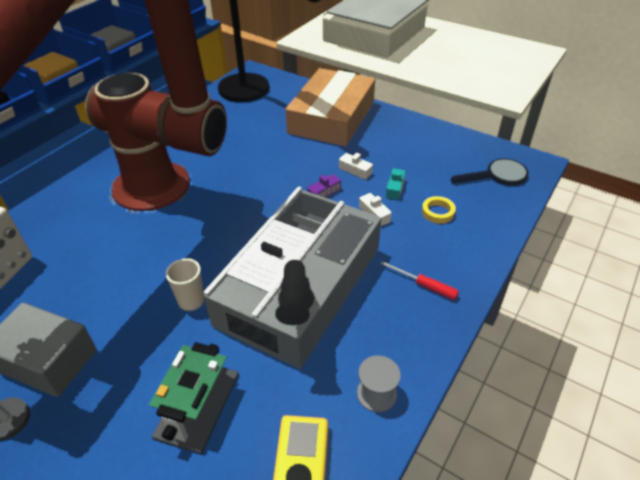

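Top view: white cassettes at (230,231) and (179,284). The look-alikes are turquoise at (184,233) and purple at (229,291). Well at (301,255), cover grip (363,248), elbow from (390,207) to (427,175), chip (487,229). The scene view agrees: white ones at (355,164) and (375,208), no others seen. I choose the two white ones and check them in a crop while measuring.

```bash
cat > h.py <<'E'
from bench import r
import cv2,numpy as np
def ray(n,px,cal=None):
    c=cal or r.get_calibration(n); f=240/np.tan(np.radians(c["fov_y"]/2))
    u=np.array([px[0]-c["cx"],px[1]-c["cy"]])/f
    if n=="wrist":
        a=np.linalg.norm(u); d=np.r_[u/max(a,1e-9)*np.sin(a),np.cos(a)]
    else: d=np.r_[u,1]
    R=np.array(c["R"]); return -R.T@np.array(c["t"]),R.T@d
def pt(n,px,z,cal=None):
    o,d=ray(n,px,cal); return o+d*(z-o[2])/d[2]
def proj(n,X,cal):
    p=np.array(cal["R"])@X+np.array(cal["t"]); f=240/np.tan(np.radians(cal["fov_y"]/2))
    if n=="wrist":
        q=np.hypot(p[0],p[1]); u=p[:2]/q*np.arctan2(q,p[2])
    else: u=p[:2]/p[2]
    return u*f+[cal["cx"],cal["cy"]]
def shot(n,name):
    c=r.get_calibration(n); im=r.read_camera(n); cv2.imwrite(f"pics/{name}.png",im); return im,c
E
python3 - <<'E'
from h import *
im=cv2.imread("pics/top0.png")
cv2.imwrite("pics/crop1.png",cv2.resize(im[150:320,150:530],None,fx=2.1,fy=2.1,interpolation=cv2.INTER_CUBIC))
hsv=cv2.cvtColor(im,cv2.COLOR_BGR2HSV)
m=((hsv[...,1]<60)&(hsv[...,2]>150)).astype(np.uint8); m[:120]=0;m[:,:150]=0;m[320:]=0
for c in cv2.findContours(m,0,2)[0]:
    if 200<cv2.contourArea(c)<1500:
        b=cv2.minAreaRect(c); B=np.array([pt("top",p,0.034)[:2] for p in cv2.boxPoints(b)])
        print(np.round(b[0]),np.round(pt("top",b[0],0.034),3),[np.round(np.linalg.norm(B[i]-B[i-1]),3) for i in(1,2)],[np.round(np.degrees(np.arctan2(*(B[i]-B[i-1])[::-1])),1) for i in (1,2)])
for p,z in [((363,242),.139),((487,229),.097),((270,197),.11),((277,284),.11),((429,268),.11),((421,184),.11),((390,207),.16),((427,175),.196)]: print(p,np.round(pt("top",p,z),3))
E
```

```text
[418. 305.] [ 0.384 -0.255  0.034] [np.float64(0.075), np.float64(0.071)] [np.float64(-91.1), np.float64(176.9)]
[177. 284.] [0.45  0.363 0.034] [np.float64(0.092), np.float64(0.039)] [np.float64(-4.0), np.float64(-96.9)]
[230. 232.] [0.585 0.229 0.034] [np.float64(0.093), np.float64(0.038)] [np.float64(-24.2), np.float64(-116.4)]
[459. 155.] [ 0.783 -0.387  0.034] [np.float64(0.061), np.float64(0.049)] [np.float64(-61.6), np.float64(-155.3)]
[398. 132.] [ 0.851 -0.227  0.034] [np.float64(0.074), np.float64(0.069)] [np.float64(-91.2), np.float64(177.3)]
(363, 242) [ 0.533 -0.113  0.139]
(487, 229) [ 0.567 -0.429  0.097]
(270, 197) [0.658 0.116 0.11 ]
(277, 284) [0.438 0.099 0.11 ]
(429, 268) [ 0.47  -0.276  0.11 ]
(421, 184) [ 0.684 -0.267  0.11 ]
(390, 207) [ 0.614 -0.18   0.16 ]
(427, 175) [ 0.683 -0.267  0.196]
```

View pics/crop1.png

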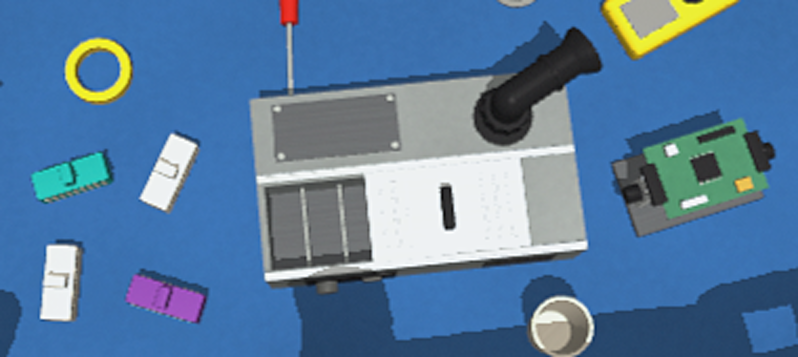

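Crop confirms both chosen cassettes are white with tabs, measuring 92x38 mm. The unit's corners measure 0.22 x 0.38 m with yaw about 4.4°. Two bays are wholly free with the cover where it stands. I'm setting out above the nearer cassette.

```bash
python3 -m inch '-0.2 2 3 1 0 0 2; -0.2 5 6 2 0 0 6; -0.2 8 9 3 0 0 12; -0.2 11 12 4 0 0 18; -0.2 14 15 5 0 0 22; -0.2 17 18 5 0 0 24; -0.2 20 21 5 0 0 24; -0.2 23 24 5 0 0 24; -0.2 26 27 5 0 0 24; -0.2 29 30 5 0 0 24;-0.2 29 30 5 0 0 24;-0.2 29 30 5 0 0 24' && python3 -m inch '-0.2 2 4 0 0 0 2; -0.2 3 8 0 0 0 4; -0.2 4 12 0 0 0 6; -0.2 5 16 0 0 0 8; -0.2 6 20 0 0 0 11; -0.2 7 24 0 0 0 14; -0.2 8 28 0 0 0 17; -0.2 8.5 32 0 0 0 20; -0.2 8.7 36 0 0 0 22; -0.2 8.7 40 -2 0 0 22; -0.2 8.7 44 -4 0 0 22; -0.2 8.7 48 -6 0 0 22' && python3 -m inch '-0.2 0 3.5 -2 0 0 0;-0.2 0 3.5 -4 0 0 0; -0.2 0 3.5 -6 0 0 0;-0.2 0 3.5 -6 0 0 0' && cat > w.py <<'E'
# wrist look: white cassettes & tab; prints world positions
from h import *
import sys
im,c=shot("wrist",sys.argv[1]); hsv=cv2.cvtColor(im,cv2.COLOR_BGR2HSV)
m=((hsv[...,1]<50)&(hsv[...,2]>150)).astype(np.uint8)
s=r.state(); print("tcp",np.round(s["tcp_pos"],4),"ty",np.round(np.degrees(np.arctan2(s["orientation"][1][1],s["orientation"][0][1])),2),"q",np.round(s["qpos"],0),"F",np.round(s["wrist_force"],1),"w",s["width"],"t",s["clock"])
for k in cv2.findContours(m,0,2)[0]:
    if cv2.contourArea(k)>1500:
        P=np.array([pt("wrist",p[0],0.034,c)[:2] for p in k],np.float32)
        b=cv2.minAreaRect(P); B=cv2.boxPoints(b); i=np.argmax([np.linalg.norm(B[j]-B[j-1]) for j in (1,2)])+1; d=B[i]-B[i-1]
        a=np.degrees(np.arctan2(d[1],d[0])); a=(a+90)%180-90
        print("white",k[:,0].mean(0).round(),"ctr",np.round(b[0],4),"size",np.round(b[1],4),"yaw",round(float(a),1))
E
python3 w.py wA
```

```text
clock: 1.15
tcp_pos: [0.5, -0.2869, 0.4542]
orientation: [[0.722, 0.691, -0.0], [0.691, -0.722, 0.001], [0.0, -0.001, -1.0]]
wrist_force: [-0.5, -0.7, -0.3]
width: 0.601
grip_force: 0.0
clock: 2.15
tcp_pos: [0.5853, 0.1829, 0.3985]
orientation: [[0.417, 0.909, 0.001], [0.909, -0.417, -0.001], [-0.0, 0.001, -1.0]]
wrist_force: [0.9, -0.5, 0.8]
width: 0.599
grip_force: 0.0
clock: 2.48
tcp_pos: [0.584, 0.2166, 0.333]
orientation: [[0.415, 0.91, -0.009], [0.91, -0.415, -0.003], [-0.006, -0.007, -1.0]]
wrist_force: [-0.8, -1.0, -0.9]
width: 0.597
grip_force: 0.0
tcp [0.5847 0.2164 0.3355] ty -24.58 q [13.  6. 96. -0. 78. 38.] F [ 0.1 -0.2 -0.2] w 0.6040776455933274 t 2.5333
white [321. 191.] ctr [0.5876 0.2328] size [0.0413 0.0913] yaw -24.7
white [ 99. 139.] ctr [0.4515 0.3637] size [0.0392 0.0919] yaw -3.8
```

View pics/wA.png

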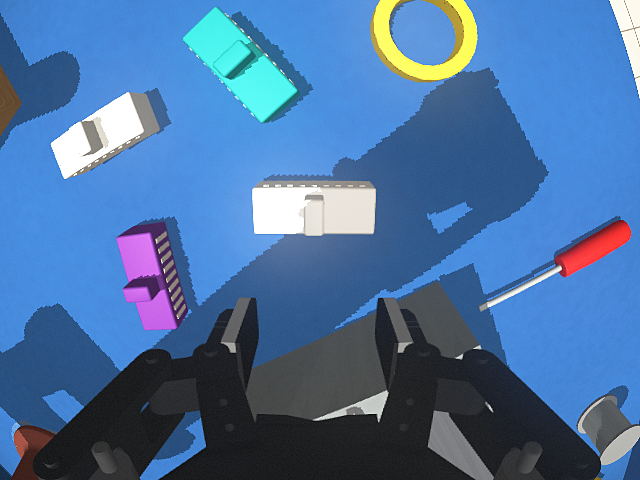

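The view shows cassette A at about (314,210) with the tab square to the fingers. B is at (105,137), purple at (152,275) and turquoise at (240,64).

```bash
python3 - <<'E'
from h import *
im=cv2.imread("pics/wA.png"); c=r.get_calibration("wrist")
for p,z in [((314.5,211),.034),((253,186),.034),((375,186),.034),((375,234),.034),((253,234),.034)]: print(p,np.round(pt("wrist",p,z,c),4))
ctr=np.mean([pt("wrist",p,.034,c) for p in [(253,186),(375,186),(375,234),(253,234)]],0);print(ctr)
cv2.imwrite("pics/cA.png",cv2.resize(im[170:250,240:390],None,fx=4,fy=4,interpolation=cv2.INTER_CUBIC))
E
```

```text
(314.5, 211) [0.5888 0.2302 0.034 ]
(253, 186) [0.5553 0.2668 0.034 ]
(375, 186) [0.6375 0.2291 0.034 ]
(375, 234) [0.6234 0.1946 0.034 ]
(253, 234) [0.5382 0.2335 0.034 ]
[0.58861948 0.230992   0.034     ]
```

View pics/cA.png

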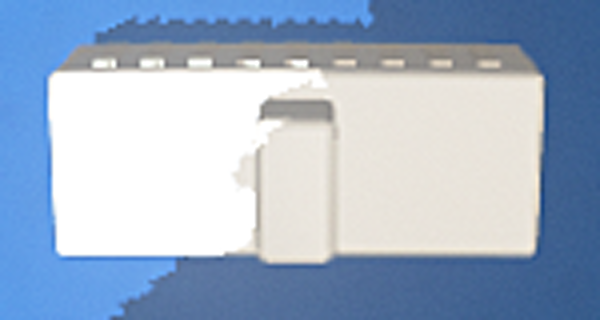

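```bash
python3 -m inch '-0.2 0.35 1.4 -3 0 0 0;-0.2 0.35 1.4 -6 0 0 0;-0.2 0.35 1.4 -9 0 0 0;-0.2 0.35 1.4 -11 0 0 0;-0.2 0.35 1.4 -12.3 0 0 0;-0.2 0.35 1.4 -12.3 0 0 0;-0.2 0.35 1.4 -12.3 0 0 0;-0.2 0.35 1.4 -12.3 0 0 0' && python3 -m inch '1 0 0 0 0 0 0;1 0 0 0 0 0 0;1 0 0 0 0 0 0;1 0 0 0 0 0 0;1 0 0 0 0 0 0;1 0 0 0 0 0 0;1 0 0 0 0 0 0;1 0 0 0 0 0 0;1 0 0 0 0 0 0;1 0 0 0 0 0 0' && python3 -m inch '1 0 0 3 0 0 0;1 0 0 6 0 0 0;1 0 0 9 0 0 0;1 0 0 12 0 0 0;1 0 0 15 0 0 0;1 0 0 15 0 0 0;1 0 0 15 0 0 0'
```

```text
clock: 3.2
tcp_pos: [0.5901, 0.2314, 0.2185]
orientation: [[0.416, 0.909, 0.004], [0.909, -0.416, 0.001], [0.003, 0.003, -1.0]]
wrist_force: [-0.7, -0.3, 0.9]
width: 0.596
grip_force: 0.0
clock: 4.03
tcp_pos: [0.5894, 0.2318, 0.2175]
orientation: [[0.415, 0.91, 0.002], [0.91, -0.415, 0.001], [0.001, 0.002, -1.0]]
wrist_force: [-1.0, 0.0, 6.0]
width: 0.145
grip_force: 61.3
clock: 4.62
tcp_pos: [0.5892, 0.2317, 0.3681]
orientation: [[0.415, 0.91, 0.004], [0.91, -0.415, 0.001], [0.003, 0.003, -1.0]]
wrist_force: [0.2, 0.5, -2.1]
width: 0.143
grip_force: 60.4
```

```bash
python3 -m inch '1 -0.6 -2 2 0 0 4;1 -1.2 -5 4 0 0 8;1 -2.5 -8 5 0 0 12;1 -3.5 -11 5 0 0 16;1 -4.5 -14 5 0 0 20;1 -5.5 -17 5 0 0 24;1 -6.5 -20 5 0 0 28;1 -7.3 -23 5 0 0 29;1 -7.3 -25 5 0 0 29;1 -7.3 -25 5 0 0 29;1 -7.3 -25 5 0 0 29' && python3 w.py wW
```

```text
clock: 5.53
tcp_pos: [0.5154, -0.0191, 0.4132]
orientation: [[-0.076, 0.997, -0.004], [0.997, 0.076, 0.001], [0.001, -0.004, -1.0]]
wrist_force: [0.3, -0.0, -1.3]
width: 0.142
grip_force: 60.4
tcp [ 0.5155 -0.0184  0.4136] ty 4.43 q [-10. -12. 106.   0.  87. -15.] F [ 0.6 -0.1 -2. ] w 0.1398305331217599 t 5.5833
white [316. 395.] ctr [ 0.5316 -0.2426] size [0.0598 0.1004] yaw -85.5
white [362. 318.] ctr [ 0.5732 -0.1395] size [0.127  0.3153] yaw -3.3
white [592. 359.] ctr [ 0.9504 -0.2295] size [0.2274 0.5439] yaw -60.2
white [417. 141.] ctr [0.5975 0.0363] size [0.3478 0.1848] yaw 4.6
```

View pics/wW.png

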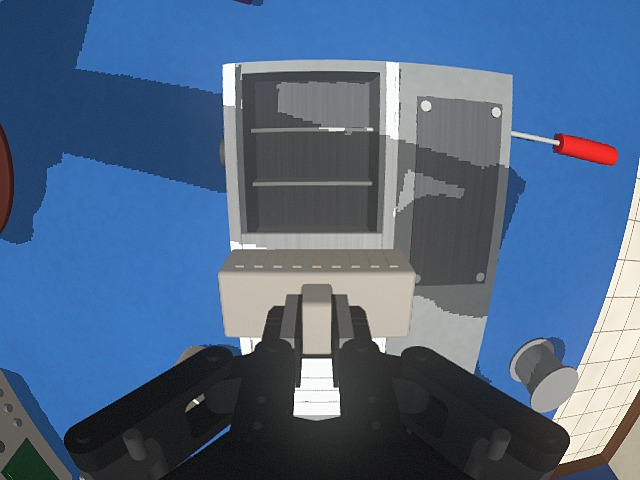

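The view shows the well's far edge at row 72 (cols 242–379). Rib tops are at rows 130 (251–373) and 184 (253–372), and the cover edge at row 234. Cassette is held square.

```bash
python3 - <<'E'
from h import *
c=r.get_calibration("wrist")
L=[("r45L",(251,130),.076),("r45R",(373,129),.076),("r0L",(253,184),.076),("r0R",(372,183),.076),("tl",(242,72),.11),("tr",(379,72),.11),("cov",(312,234),.117),("ul",(223,64),.11),("ur",(512,75),.11)]
P={}
for n,p,z in L: P[n]=pt("wrist",p,z,c); print(n,np.round(P[n],4))
a=np.degrees; d=P["r45R"]-P["r45L"];print("yaw",a(np.arctan2(d[1],d[0])),np.linalg.norm(d)); d=P["ur"]-P["ul"];print(a(np.arctan2(d[1],d[0])),np.linalg.norm(d))
y=np.radians(4.4);ex=np.array([np.cos(y),np.sin(y)]);ey=np.array([-ex[1],ex[0]])
w=(P["r0L"]+P["r0R"])[:2]/2; w2=(P["r45L"]+P["r45R"])[:2]/2-.045*ey;w3=(P["tl"]+P["tr"])[:2]/2-.0885*ey; w4=(P["ul"])[:2]
print("well ctr",w,w2,w3); W=(w+w2+w3)/3
print("bays 67.5,22.5",W+.0675*ey,W+.0225*ey,"q",.0925-(P["cov"][:2]-W)@ey)
# held cassette top face
for z in [.413-.2175+.034]:
  Q=[pt("wrist",p,z,c) for p in [(219,273),(415,274),(411,338),(224,338)]]; print("cass",np.round(Q,4),np.mean(Q,0))
E
```

```text
r45L [0.4562 0.0531 0.076 ]
r45R [0.5558 0.0614 0.076 ]
r0L [0.46   0.0079 0.076 ]
r0R [0.5595 0.0163 0.076 ]
tl [0.4527 0.0971 0.11  ]
tr [0.5515 0.1041 0.11  ]
cov [ 0.5124 -0.0197  0.117 ]
ul [0.4379 0.1031 0.11  ]
ur [0.6587 0.1211 0.11  ]
yaw 4.7141507534233105 0.09995932191313471
4.671287975751357 0.22150208057616913
well ctr [0.50975176 0.01205902] [0.50941431 0.01238005] [0.50887509 0.01232932]
bays 67.5,22.5 [0.50416852 0.07955719] [0.50762087 0.03468982] q 0.1245733407857886
cass [[ 0.4705 -0.0071  0.2295]
 [ 0.5599 -0.0006  0.2295]
 [ 0.5644 -0.0352  0.2295]
 [ 0.4718 -0.0424  0.2295]] [ 0.51663307 -0.02130595  0.2295    ]
```

```bash
python3 -m inch '1 -0.4 3 0 0 0 0.2;1 -0.8 6 0 0 0 0.2;1 -1.2 9 0 0 0 0.2;1 -1.2 10 0 0 0 0.2;1 -1.2 10 -2 0 0 0.2;1 -1.2 10 -5 0 0 0.2;1 -1.2 10 -7 0 0 0.2;1 -1.2 10 -7 0 0 0.2;1 -1.2 10 -7 0 0 0.2;1 -1.2 10 -7 0 0 0.2' && python3 w.py wP && python3 - <<'E'
from h import *
im=cv2.imread("pics/wP.png"); cv2.imwrite("pics/wPc.png",cv2.resize(im[40:400,150:500],None,fx=1.6,fy=1.6))
E
```

```text
clock: 6.42
tcp_pos: [0.5042, 0.0819, 0.3469]
orientation: [[-0.082, 0.997, 0.001], [0.997, 0.082, -0.0], [-0.0, 0.001, -1.0]]
wrist_force: [-1.0, -0.7, -0.4]
width: 0.143
grip_force: 60.3
tcp [0.5045 0.0818 0.3476] ty 4.69 q [  1. -10. 111.  -0.  80.  -4.] F [-0.1  0.2 -1.5] w 0.14193740053667575 t 6.4667
white [601. 409.] ctr [ 0.9596 -0.1432] size [0.3244 0.1232] yaw 89.9
white [349. 303.] ctr [0.5699 0.0248] size [0.3054 0.1253] yaw 4.6
```

View pics/wPc.png

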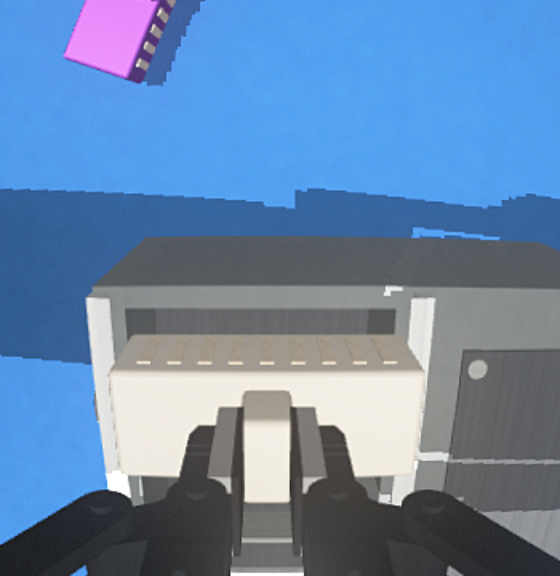

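Underside outline (cols 130–402) sits about 1.5 mm to the right of the opening (125–397). I'll correct x and lower.

```bash
python3 -m inch '1 -0.13 0 -1 0 0 0;1 -0.13 0 -2 0 0 0;1 -0.13 0 -3 0 0 0;1 -0.13 0 -4 0 0 0;1 -0.13 0 -5 0 0 0;1 -0.13 0 -5 0 0 0' && python3 -m inch '1 0 0 -1 0 0 0;1 0 0 -2 0 0 0;1 0 0 -2.5 0 0 0;1 0 0 -2.7 0 0 0;1 0 0 -2.7 0 0 0;1 0 0 -2.7 0 0 0'
```

```text
clock: 6.97
tcp_pos: [0.5014, 0.0814, 0.2923]
orientation: [[-0.081, 0.997, -0.006], [0.997, 0.081, -0.0], [0.0, -0.006, -1.0]]
wrist_force: [-0.3, 0.3, -0.9]
width: 0.14
grip_force: 60.3
clock: 7.47
tcp_pos: [0.5026, 0.0816, 0.2694]
orientation: [[-0.082, 0.997, -0.001], [0.997, 0.082, -0.0], [-0.0, -0.001, -1.0]]
wrist_force: [-4.7, -0.0, 5.3]
width: 0.143
grip_force: 61.2
```

Seated at the expected height (0.2694). Release and go on to cassette B.

```bash
python3 -m inch '-0.2 0 0 0 0 0 0;-0.2 0 0 0 0 0 0;-0.2 0 0 0 0 0 0;-0.2 0 0 0 0 0 0;-0.2 0 0 0 0 0 0;-0.2 0 0 2 0 0 0;-0.2 0 0 5 0 0 0;-0.2 0 0 8 0 0 0;-0.2 0 0 10 0 0 0;-0.2 0 0 10 0 0 0' && python3 -m inch '-0.2 -0.5 3 0 0 0 -1;-0.2 -1 7 0 0 0 -2;-0.2 -2 11 0 0 0 -4;-0.2 -3 15 0 0 0 -6;-0.2 -4 19 0 0 0 -8;-0.2 -5 23 -1 0 0 -8.5;-0.2 -5.3 26 -3 0 0 -8.5;-0.2 -5.3 26 -3 0 0 -8.5;-0.2 -5.3 26 -3 0 0 -8.5;-0.2 -5.3 26 -3 0 0 -8.5' && python3 w.py wB && python3 - <<'E'
from h import *
im=cv2.imread("pics/wB.png"); a=cv2.resize(im,None,fx=1,fy=1); cv2.imwrite("pics/wBc.png",a[0:300])
E
```

```text
clock: 8.3
tcp_pos: [0.5039, 0.0816, 0.3748]
orientation: [[-0.081, 0.997, 0.01], [0.997, 0.081, 0.0], [-0.001, 0.01, -1.0]]
wrist_force: [-0.4, 0.1, 0.9]
width: 0.603
grip_force: 0.0
clock: 9.13
tcp_pos: [0.4495, 0.3413, 0.338]
orientation: [[0.067, 0.998, -0.001], [0.998, -0.067, -0.001], [-0.001, -0.001, -1.0]]
wrist_force: [0.8, -0.2, -0.7]
width: 0.601
grip_force: 0.0
tcp [0.4498 0.3409 0.3389] ty -3.88 q [ 30.  -2. 104.  -0.  78.  33.] F [ 0.1  0.6 -0.5] w 0.596374678507741 t 9.1833
white [314. 188.] ctr [0.4504 0.3668] size [0.04   0.0914] yaw -3.8
white [ 44. 106.] ctr [0.2035 0.5186] size [0.0765 0.1709] yaw -78.6
```

View pics/wBc.png

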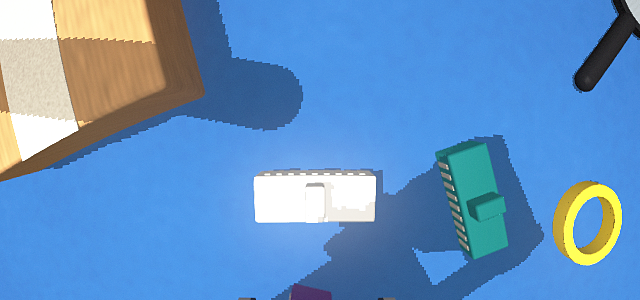

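B's top face lies at cols 254–376, rows 175–222, with tab at (315,200).

```bash
python3 -m inch '-0.2 0.07 2.3 -3 0 0 0;-0.2 0.07 2.3 -6 0 0 0;-0.2 0.07 2.3 -9 0 0 0;-0.2 0.07 2.3 -11 0 0 0;-0.2 0.07 2.3 -12.3 0 0 0;-0.2 0.07 2.3 -12.5 0 0 0;-0.2 0.07 2.3 -12.5 0 0 0;-0.2 0.07 2.3 -12.5 0 0 0;-0.2 0.07 2.3 -12.5 0 0 0' && python3 -m inch '1 0 0 0 0 0 0;1 0 0 0 0 0 0;1 0 0 0 0 0 0;1 0 0 0 0 0 0;1 0 0 0 0 0 0;1 0 0 0 0 0 0;1 0 0 0 0 0 0;1 0 0 0 0 0 0;1 0 0 0 0 0 0;1 0 0 0 0 0 0' && python3 -m inch '1 0 0 3 0 0 0;1 0 0 6 0 0 0;1 0 0 9 0 0 0;1 0 0 12 0 0 0;1 0 0 15 0 0 0;1 0 0 15 0 0 0;1 0 0 15 0 0 0;1 0 0 15 0 0 0'
```

```text
clock: 9.93
tcp_pos: [0.4513, 0.3648, 0.2162]
orientation: [[0.067, 0.998, 0.003], [0.998, -0.067, 0.002], [0.002, 0.003, -1.0]]
wrist_force: [0.8, 0.5, 0.8]
width: 0.599
grip_force: 0.0
clock: 10.77
tcp_pos: [0.4506, 0.3649, 0.2148]
orientation: [[0.067, 0.998, 0.001], [0.998, -0.067, 0.001], [0.001, 0.001, -1.0]]
wrist_force: [-1.2, 0.6, 5.8]
width: 0.142
grip_force: 61.6
clock: 11.43
tcp_pos: [0.4498, 0.3643, 0.3624]
orientation: [[0.067, 0.998, -0.002], [0.998, -0.067, -0.001], [-0.001, -0.002, -1.0]]
wrist_force: [-0.4, -0.1, -0.7]
width: 0.146
grip_force: 60.8
```

```bash
python3 -m inch '1 0.5 -3 2 0 0 1;1 1 -6 3 0 0 2;1 2 -9 3 0 0 3;1 2.5 -12 3 0 0 4;1 3 -15 3 0 0 5;1 4 -18 3 0 0 6;1 4.5 -21 3 0 0 7;1 5 -24 3 0 0 8.5;1 5.5 -27 3 0 0 8.5;1 5.7 -30 2 0 0 8.5;1 5.7 -32.8 0 0 0 8.5;1 5.7 -32.8 0 0 0 8.5' && python3 -m inch '1 0 0 0 0 0 0;1 0 0 0 0 0 0;1 0 0 0 0 0 0' && python3 w.py wQ && python3 - <<'E'
from h import *
im=cv2.imread("pics/wQ.png"); cv2.imwrite("pics/wQc.png",cv2.resize(im[40:400,150:500],None,fx=1.6,fy=1.6))
E
```

```text
clock: 12.43
tcp_pos: [0.5057, 0.0331, 0.3571]
orientation: [[-0.077, 0.997, -0.011], [0.997, 0.077, -0.001], [-0.0, -0.011, -1.0]]
wrist_force: [-1.3, 1.4, -2.4]
width: 0.146
grip_force: 60.7
clock: 12.68
tcp_pos: [0.5072, 0.0373, 0.3635]
orientation: [[-0.082, 0.997, -0.001], [0.997, 0.082, 0.0], [0.0, -0.001, -1.0]]
wrist_force: [-0.1, 1.0, -0.6]
width: 0.143
grip_force: 60.7
tcp [0.5073 0.0375 0.3639] ty 4.75 q [ -4. -12. 110.   0.  81.  -9.] F [ 0.1 -0.4 -0.8] w 0.1409180643291552 t 12.7333
white [600. 397.] ctr [ 0.9642 -0.1773] size [0.1625 0.3618] yaw -89.9
white [330. 260.] ctr [ 0.5739 -0.0365] size [0.2995 0.294 ] yaw 4.5
```

View pics/wQc.png

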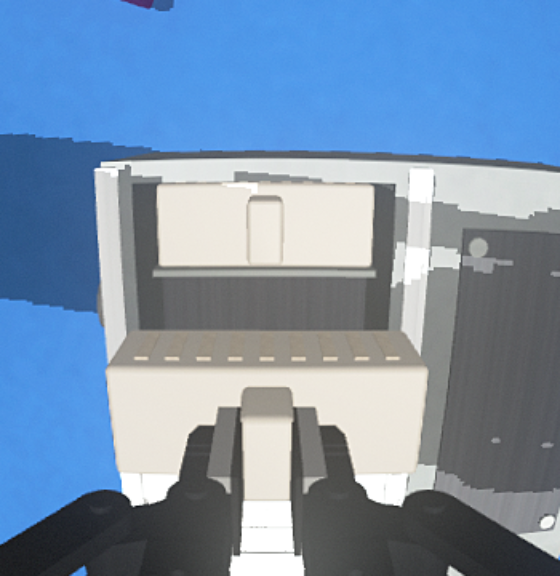

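Cassette 1 sits in its bay behind the rib (crop row 271). The held one has its top-face corners at crop (107,367),(428,367),(416,473),(118,473).

```bash
python3 - <<'E'
from h import *
c=r.get_calibration("wrist"); f=lambda p:(p[0]/1.6+150,p[1]/1.6+40)
Q=[pt("wrist",f(p),.183,c) for p in [(107,367),(428,367),(416,473),(118,473)]]
print(np.round(Q,4).tolist(),np.mean(Q,0))
B=[pt("wrist",f(p),.149,c) for p in [(132,332),(404,332)]];print("bottom front",np.round(B,4).tolist())
R=[pt("wrist",f(p),.076,c) for p in [(154,271),(376,271)]];print("rib",np.round(R,4).tolist(),np.mean(R,0))
C=[pt("wrist",f(p),.086,c) for p in [(157,184),(373,184),(372,265),(159,266)]];print("c1",np.mean(C,0))
O=[pt("wrist",f(p),.11,c) for p in [(132,200),(396,200)]];print("opening",np.mean(O,0))
E
```

```text
[[0.4627, 0.0515, 0.183], [0.552, 0.0589, 0.183], [0.5551, 0.0241, 0.183], [0.4651, 0.0167, 0.183]] [0.50869922 0.03778792 0.183     ]
bottom front [[0.4626, 0.0501, 0.149], [0.5528, 0.0575, 0.149]]
rib [[0.4567, 0.0532, 0.076], [0.5558, 0.0613, 0.076]] [0.50621772 0.05723623 0.076     ]
c1 [0.50453011 0.07944731 0.086     ]
opening [0.50296626 0.09302068 0.11      ]
```

```bash
python3 -m inch '1 -0.1 -0.25 0 0 0 0;1 -0.1 -0.25 -1 0 0 0;1 -0.1 -0.25 -2 0 0 0;1 -0.1 -0.25 -3 0 0 0;1 -0.1 -0.25 -4 0 0 0;1 -0.1 -0.25 -5 0 0 0;1 -0.1 -0.25 -6 0 0 0;1 -0.1 -0.25 -7 0 0 0;1 -0.1 -0.25 -7 0 0 0' && python3 -m inch '1 0 0 -1 0 0 0;1 0 0 -2 0 0 0;1 0 0 -2.6 0 0 0;1 0 0 -2.8 0 0 0;1 0 0 -2.8 0 0 0;1 0 0 -2.8 0 0 0'
```

```text
clock: 13.48
tcp_pos: [0.5053, 0.0341, 0.2906]
orientation: [[-0.081, 0.997, -0.005], [0.997, 0.081, 0.0], [0.001, -0.005, -1.0]]
wrist_force: [-0.7, 0.1, 0.0]
width: 0.143
grip_force: 60.7
clock: 13.98
tcp_pos: [0.5064, 0.034, 0.2668]
orientation: [[-0.082, 0.997, -0.001], [0.997, 0.082, -0.0], [-0.0, -0.001, -1.0]]
wrist_force: [-3.8, -0.1, 7.5]
width: 0.14
grip_force: 61.7
```

Seated at the expected height. Release, lift, check the well and the whole bench.

```bash
python3 -m inch '-0.2 0 0 0 0 0 0;-0.2 0 0 0 0 0 0;-0.2 0 0 0 0 0 0;-0.2 0 0 0 0 0 0;-0.2 0 0 0 0 0 0;-0.2 0 0 2 0 0 0;-0.2 0 0 5 0 0 0;-0.2 0 0 8 0 0 0;-0.2 0 0 11 0 0 0;-0.2 0 0 14 0 0 0;-0.2 0.3 -3 14 0 0 0;-0.2 0.6 -6 14 0 0 0' && python3 -m inch '-0.2 0.3 -3 0 0 0 0;-0.2 0.6 -6 0 0 0 0;-0.2 0.7 -8.5 0 0 0 0;-0.2 0.7 -8.5 0 0 0 0;-0.2 0.7 -8.5 0 0 0 0' && python3 w.py wC && python3 - <<'E'
from h import *
a=cv2.imread("pics/wC.png"); b,_=shot("top","top1"); 
cv2.imwrite("pics/both.png",np.hstack([cv2.resize(a[:,100:540],(400,436)),cv2.resize(b[100:480,150:530],(400,436))]))
E
```

```text
clock: 14.98
tcp_pos: [0.5127, -0.0257, 0.4092]
orientation: [[-0.085, 0.996, 0.006], [0.996, 0.085, -0.001], [-0.002, 0.006, -1.0]]
wrist_force: [0.5, 0.1, -0.1]
width: 0.598
grip_force: 0.0
clock: 15.4
tcp_pos: [0.5191, -0.112, 0.4055]
orientation: [[-0.079, 0.997, -0.0], [0.997, 0.079, 0.001], [0.001, -0.0, -1.0]]
wrist_force: [0.4, 0.2, -0.0]
width: 0.597
grip_force: 0.0
tcp [ 0.5191 -0.1111  0.4056] ty 4.61 q [-20. -10. 105.   0.  85. -25.] F [ 0.1 -1.   0.2] w 0.6001868518864164 t 15.45
white [605. 336.] ctr [ 0.966  -0.3082] size [0.1814 0.4839] yaw -59.1
white [320. 220.] ctr [ 0.5348 -0.1814] size [0.1872 0.3316] yaw -85.0
white [306.  30.] ctr [0.5077 0.0474] size [0.1095 0.0458] yaw 4.4
```

View pics/both.png

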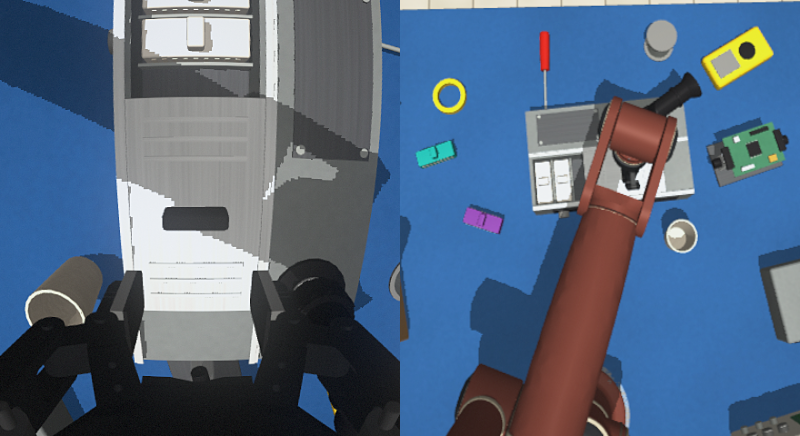

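Both cassettes stand in their bays, with only the purple and turquoise look-alikes left on the bench. The bar is at left-panel (195,218), wrist pixel (314,240).

```bash
python3 - <<'E'
from h import *
c=r.get_calibration("wrist"); print(pt("wrist",(314.5,238),.139,c),pt("wrist",(314.5,108),.117,c))
s=r.state();print(s["tcp_pos"])
E
python3 -m inch '-0.2 0 0 0 0 0 7;-0.2 0 0 0 0 0 14;-0.2 0 0 0 0 0 21;-0.2 0 0 0 0 0 28;-0.2 0 0 0 0 0 35;-0.2 0 0 0 0 0 42;-0.2 0 0 0 0 0 49;-0.2 0 0 0 0 0 56;-0.2 0 0 0 0 0 63;-0.2 0 0 0 0 0 70;-0.2 0 0 0 0 0 77;-0.2 0 0 0 0 0 84' && python3 -m inch '-0.2 0 0 0 0 0 6;-0.2 0 0 -3 0 0 6;-0.2 0 0 -5 0 0 6;-0.2 0 0 -5 0 0 6;-0.2 0 0 -5 0 0 6;-0.2 0 0 -5 0 0 6'
```

```text
[ 0.51850259 -0.10540778  0.139     ] [ 0.51156208 -0.02008068  0.117     ]
[ 0.51916192 -0.11050554  0.40557477]
clock: 16.5
tcp_pos: [0.5192, -0.1095, 0.4058]
orientation: [[-1.0, 0.015, 0.0], [0.015, 1.0, 0.0], [-0.0, 0.0, -1.0]]
wrist_force: [0.3, 0.1, -0.6]
width: 0.601
grip_force: 0.0
clock: 17.0
tcp_pos: [0.5196, -0.1103, 0.3571]
orientation: [[-0.997, -0.083, 0.001], [-0.083, 0.997, -0.0], [-0.001, -0.001, -1.0]]
wrist_force: [-0.3, -0.8, 0.7]
width: 0.599
grip_force: 0.0
```

```bash
python3 -m inch '-0.2 0 0.1 -2 0 0 0;-0.2 0 0.1 -4 0 0 0;-0.2 0 0.1 -5.5 0 0 0;-0.2 0 0.1 -6.1 0 0 0;-0.2 0 0.1 -6.1 0 0 0;-0.2 0 0.1 -6.1 0 0 0' && python3 -m inch '1 0 0 0 0 0 0;1 0 0 0 0 0 0;1 0 0 0 0 0 0;1 0 0 0 0 0 0;1 0 0 0 0 0 0;1 0 0 0 0 0 0;1 0 0 0 0 0 0;1 0 0 0 0 0 0;1 0 0 0 0 0 0;1 0 0 0 0 0 0' && python3 -m inch '1 -0.1 1 0 0 0 0;1 -0.2 2 0 0 0 0;1 -0.3 3.5 0 0 0 0;1 -0.4 5 0 0 0 0;1 -0.55 6.5 0 0 0 0;1 -0.65 8 0 0 0 0;1 -0.8 9.5 0 0 0 0;1 -0.85 10.5 0 0 0 0;1 -0.9 11 0 0 0 0;1 -0.9 11 0 0 0 0;1 -0.9 11 0 0 0 0'
```

```text
clock: 17.5
tcp_pos: [0.5198, -0.11, 0.2963]
orientation: [[-0.997, -0.082, 0.002], [-0.082, 0.997, -0.001], [-0.002, -0.001, -1.0]]
wrist_force: [-0.4, -0.0, 0.8]
width: 0.6
grip_force: 0.0
clock: 18.33
tcp_pos: [0.5197, -0.1102, 0.2964]
orientation: [[-0.997, -0.081, 0.002], [-0.081, 0.997, -0.001], [-0.002, -0.001, -1.0]]
wrist_force: [-1.4, -0.3, 6.3]
width: 0.147
grip_force: 60.8
clock: 19.25
tcp_pos: [0.5106, 0.0012, 0.2964]
orientation: [[-0.997, -0.082, 0.002], [-0.082, 0.997, 0.001], [-0.003, 0.001, -1.0]]
wrist_force: [-0.8, 2.0, 7.7]
width: 0.148
grip_force: 61.0
```

```bash
python3 -m inch '1 -0.05 0.5 0 0 0 0;1 -0.07 0.9 0 0 0 0;1 -0.1 1.1 0 0 0 0;1 -0.1 1.1 0 0 0 0' && python3 -m inch '1 0 0.1 0 0 0 0;1 0 0.2 0 0 0 0;1 0 0.2 0 0 0 0'&& python3 -m inch '1 0 0.1 0 0 0 0;1 0 0.2 0 0 0 0;1 0 0.2 0 0 0 0'
```

```text
clock: 19.58
tcp_pos: [0.5097, 0.0114, 0.2964]
orientation: [[-0.997, -0.082, 0.003], [-0.082, 0.997, -0.001], [-0.003, -0.002, -1.0]]
wrist_force: [0.4, -2.4, 7.1]
width: 0.148
grip_force: 60.9
clock: 19.83
tcp_pos: [0.5097, 0.0122, 0.2964]
orientation: [[-0.997, -0.082, 0.003], [-0.082, 0.997, -0.005], [-0.002, -0.006, -1.0]]
wrist_force: [-0.3, -8.7, 5.9]
width: 0.146
grip_force: 60.8
clock: 20.08
tcp_pos: [0.5098, 0.013, 0.2964]
orientation: [[-0.997, -0.081, 0.003], [-0.081, 0.997, -0.01], [-0.002, -0.01, -1.0]]
wrist_force: [-0.7, -15.3, 5.5]
width: 0.143
grip_force: 60.8
```

```bash
python3 -m inch '-0.2 0 -0.1 0 0 0 0;-0.2 0 -0.2 0 0 0 0;-0.2 0 -0.3 0 0 0 0;-0.2 0 -0.3 0 0 0 0;-0.2 0 -0.3 0 0 0 0;-0.2 0 -0.3 3 0 0 0;-0.2 0 -0.3 6 0 0 0;-0.2 0 -0.3 9 0 0 0;-0.2 0 -0.3 12 0 0 0;-0.2 0 -0.3 15 0 0 0;-0.2 0 -0.3 15.5 0 0 0' && python3 -m inch '-1 2 -3 0 0 0 -7;-1 4 -6 0 0 0 -14;-1 6 -9 0 0 0 -21;-1 7 -12 0 0 0 -28;-1 8 -15 0 0 0 -35;-1 9 -17 0 0 0 -42;-1 10 -19 0 0 0 -49;-1 10.4 -19.2 0 0 0 -56;-1 10.4 -19.2 0 0 0 -56;-1 10.4 -19.2 0 0 0 -56;-1 10.4 -19.2 0 0 0 -56' && python3 w.py wE
```

```text
clock: 21.0
tcp_pos: [0.5098, 0.0123, 0.4565]
orientation: [[-0.997, -0.082, 0.01], [-0.082, 0.997, -0.001], [-0.01, -0.002, -1.0]]
wrist_force: [0.5, 0.5, 1.3]
width: 0.597
grip_force: 0.0
clock: 21.92
tcp_pos: [0.613, -0.1793, 0.4492]
orientation: [[-0.627, 0.779, -0.001], [0.779, 0.627, 0.001], [0.001, -0.0, -1.0]]
wrist_force: [-0.5, 0.2, 0.4]
width: 1.003
grip_force: 0.0
tcp [ 0.613  -0.1791  0.4495] ty 38.84 q [-23.   4.  88.   0.  89. -62.] F [ 0.7 -0.   0.1] w 0.9993992958455632 t 21.9667
white [486. 451.] ctr [ 1.113  -0.3388] size [0.0944 0.1756] yaw -21.2
white [606. 437.] ctr [ 1.5294 -0.1778] size [0.1421 0.615 ] yaw -16.0
white [572. 298.] ctr [ 1.0548 -0.0242] size [0.3549 0.2767] yaw 89.9
white [ 86. 124.] ctr [ 0.3429 -0.2693] size [0.0853 0.0847] yaw 69.5
white [484.  99.] ctr [0.7016 0.0538] size [0.2455 0.14  ] yaw 87.0
white [274. 143.] ctr [ 0.5197 -0.1297] size [0.2334 0.3946] yaw -76.8
```

View pics/wE.png

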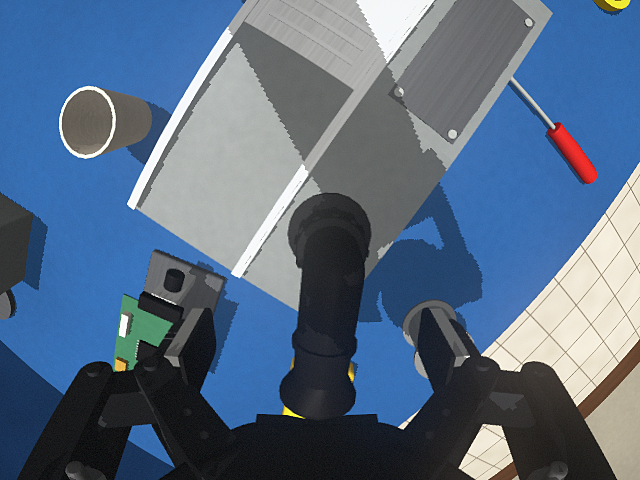

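The view shows the elbow's collar around (330,235), its outlet running down to the mouth around (318,390), and the stub under the bend. I'll measure its axis and heading from the dark outline.

```bash
python3 - <<'E'
from h import *
im=cv2.imread("pics/wE.png"); c=r.get_calibration("wrist"); g=cv2.cvtColor(im,cv2.COLOR_BGR2GRAY); hsv=cv2.cvtColor(im,cv2.COLOR_BGR2HSV)
m=(g<62)&(hsv[...,1]<120)
def run(y,x=328):
    a=x
    while m[y,a]: a-=1
    b=x
    while m[y,b]: b+=1
    return a+1,b-1
M=[]
for y in range(200,400,10):
    a,b=run(y); L,R=pt("wrist",(a,y),.194,c),pt("wrist",(b,y),.194,c); 
    print(y,a,b,round(np.linalg.norm(L-R)*1e3,1),np.round((L+R)[:2]/2,4))
col=[x for x in range(180,240) if m[x,330]][:1]; print(col)
P=[]
for y in range(194,250,2):
    a,b=run(y,330)
    for x in (a,b): P.append(pt("wrist",(x,y),.16,c)[:2])
(x,y),rad=cv2.minEnclosingCircle(np.array(P,np.float32)); print("collar",x,y,rad)
A=np.array(P); s=np.linalg.lstsq(np.c_[2*A,np.ones(len(A))],(A**2).sum(1),rcond=None)[0]; print(s[:2],np.sqrt(s[2]+s[:2]@s[:2]))
E
```

```text
200 324 352 17.3 [ 0.6038 -0.1448]
210 312 363 31.7 [ 0.6076 -0.1498]
220 302 368 41.4 [ 0.6105 -0.1557]
230 302 370 43.0 [ 0.6152 -0.1604]
240 306 369 40.2 [ 0.6201 -0.1649]
250 301 368 43.1 [ 0.623  -0.1713]
260 296 365 44.8 [ 0.6253 -0.1782]
270 303 364 40.0 [ 0.6313 -0.1824]
280 302 363 40.4 [ 0.6354 -0.1883]
290 301 361 40.2 [ 0.6393 -0.1946]
300 300 359 40.0 [ 0.6433 -0.201 ]
310 299 356 39.1 [ 0.6472 -0.2079]
320 298 349 35.4 [ 0.6501 -0.2158]
330 296 337 28.9 [ 0.6514 -0.2252]
340 294 345 36.5 [ 0.6584 -0.2305]
350 307 343 26.1 [ 0.6671 -0.2348]
360 297 347 36.9 [ 0.6712 -0.2434]
370 294 343 36.8 [ 0.6752 -0.2524]
380 291 344 40.6 [ 0.6809 -0.2606]
390 280 350 54.7 [ 0.686  -0.2701]
[193]
collar 0.621779203414917 -0.1664269119501114 0.028113339096307755
[ 0.62321661 -0.16707015] 0.024866834357876
```

```bash
python3 - <<'E'
from h import *
c=r.get_calibration("wrist"); im=cv2.imread("pics/wE.png")
L,R,T=[pt("wrist",p,.16,c)[:2] for p in((288.5,233),(371,235),(330,192.5))]
print(L,R,np.linalg.norm(L-R),(L+R)/2,T)
# circle thru L,R,T
A=np.array([L,R,T]); s=np.linalg.solve(np.c_[2*A,np.ones(3)],(A**2).sum(1)); print("circle",s[:2],np.sqrt(s[2]+s[:2]@s[:2]))
d=np.array([np.cos(np.radians(-57.5)),np.sin(np.radians(-57.5))]); n=np.array([-d[1],d[0]])
for p in((.6313,-.1824),(.6433,-.2010)): print("perp offset of circle ctr from outlet line",(s[:2]-p)@n*1e3)
cv2.imwrite("pics/cE.png",cv2.resize(im[180:430,240:420],None,fx=2.4,fy=2.4,interpolation=cv2.INTER_CUBIC))
# chip
c2=r.get_calibration("top"); i0=cv2.imread("pics/top0.png"); g=cv2.cvtColor(i0,cv2.COLOR_BGR2GRAY)[215:243,472:502]
mm=(g<60).astype(np.uint8); n_,lab,st,ce=cv2.connectedComponentsWithStats(mm); 
for k in range(1,n_): print(st[k],ce[k]+[472,215],pt("top",ce[k]+[472,215],.097))
# same in the scene view and the unit's stub check
c3=r.get_calibration("scene"); print("chip in scene",proj("scene",np.array([.567,-.429,.097]),c3),"stub in scene",proj("scene",np.r_[s[:2],.16],c3))
E
```

```text
[ 0.59735634 -0.19047157] [ 0.64528625 -0.15387623] 0.060303360167984106 [ 0.6213213 -0.1721739] [ 0.6019433  -0.14847155]
circle [ 0.62104181 -0.17180785] 0.030155197235772223
perp offset of circle ctr from outlet line -2.9605125112169937
perp offset of circle ctr from outlet line -3.087437145720705
[10  0 10  3 16] [485.8125 215.4375] [ 0.60183721 -0.42898272  0.097     ]
[  7   8  14  13 116] [485.67241379 229.26724138] [ 0.56628813 -0.4260889   0.097     ]
chip in scene [187.29476351 379.45593908] stub in scene [293.96234494 276.2308258 ]
```

View pics/cE.png

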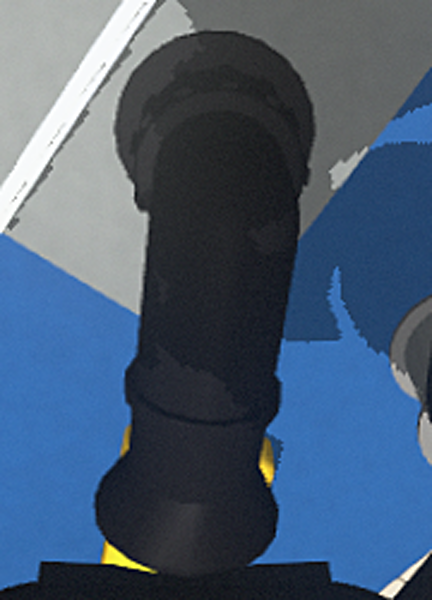

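The heading comes out at about -57.5° and the axis at (0.621,-0.172). The chip is at (0.566,-0.426), so the target heading is about -102.2°, a turn of 404.7° clockwise. I'll align, lower and grip.

```bash
python3 -m inch '-1 0.8 0.7 0 0 0 -6.3;-1 0.8 0.7 -2 0 0 -6.3;-1 0.8 0.7 -4 0 0 -6.3;-1 0.8 0.7 -6 0 0 -6.3;-1 0.8 0.7 -8 0 0 -6.3;-1 0.8 0.7 -9.5 0 0 -6.3;-1 0.8 0.7 -9.8 0 0 -6.3;-1 0.8 0.7 -9.8 0 0 -6.3;-1 0.8 0.7 -9.8 0 0 -6.3' && python3 -m inch '1 0 0 0 0 0 0;1 0 0 0 0 0 0;1 0 0 0 0 0 0;1 0 0 0 0 0 0;1 0 0 0 0 0 0;1 0 0 0 0 0 0;1 0 0 0 0 0 0;1 0 0 0 0 0 0;1 0 0 0 0 0 0;1 0 0 0 0 0 0'; python3 -c "
from h import *
s=r.state();print(np.round(s['tcp_pos'],4),s['wrist_force'],s['torque'],np.degrees(np.arctan2(s['orientation'][1][1],s['orientation'][0][1])),s['qpos'])"
```

```text
clock: 22.72
tcp_pos: [0.6214, -0.1728, 0.3529]
orientation: [[-0.536, 0.844, 0.001], [0.844, 0.536, -0.001], [-0.001, 0.001, -1.0]]
wrist_force: [0.5, 0.8, 0.5]
width: 1.002
grip_force: 0.0
clock: 23.55
tcp_pos: [0.6222, -0.1724, 0.3538]
orientation: [[-0.536, 0.844, 0.005], [0.844, 0.536, 0.001], [-0.002, 0.005, -1.0]]
wrist_force: [3.9, 3.7, 3.1]
width: 0.446
grip_force: 59.5
[ 0.6222 -0.1724  0.3538] [3.92684293 3.71825364 3.10167718] [ 0.63860408 -0.7631109   0.05941685] 32.39864756844496 [-22.1139654    7.67840589  92.37384392   0.14998818  79.68311153
 -54.53882367]
```

```bash
python3 -m inch '1 0.1 0.1 -0.01 0 0 -5;1 0.1 0.1 -0.02 0 0 -12;1 0.1 0.1 -0.03 0 0 -19;1 0.1 0.1 -0.04 0 0 -26;1 0.1 0.1 -0.05 0 0 -33;1 0.1 0.1 -0.06 0 0 -40;1 0.1 0.1 -0.06 0 0 -45;1 0.1 0.1 -0.06 0 0 -45'; python3 -c "
from h import *
s=r.state();print(np.round(s['tcp_pos'],4),s['wrist_force'],s['torque'],np.degrees(np.arctan2(s['orientation'][1][1],s['orientation'][0][1])),s['qpos'])"
```

```text
clock: 24.22
tcp_pos: [0.6272, -0.1706, 0.3534]
orientation: [[0.219, 0.975, 0.026], [0.976, -0.219, -0.0], [0.006, 0.026, -1.0]]
wrist_force: [36.1, 2.7, -11.1]
width: 0.446
grip_force: 61.9
[ 0.6272 -0.1706  0.3534] [ 36.12780559   2.73572624 -11.08450044] [ 0.70067822 -5.10721345  0.2256849 ] -12.670433423532398 [-21.86514075   7.98643147  92.0758878    0.57121597  78.528274
  -9.30566012]
```

Side force of 36 N means the pivot isn't quite where I put it, or the pipe skewed in the pads. Release, rise and look.

```bash
python3 -m inch '-1 0 0 0 0 0 0;-1 0 0 0 0 0 0;-1 0 0 0 0 0 0;-1 0 0 0 0 0 0;-1 0 0 0 0 0 0;-1 0 0 0 0 0 0;-1 0 0 3 0 0 0;-1 0 0 6 0 0 0;-1 0 0 9 0 0 0;-1 0 0 10 0 0 0;-1 0 0 10 0 0 0;-1 0 0 10 0 0 0' && python3 w.py wF | head -1
```

```text
clock: 25.22
tcp_pos: [0.622, -0.172, 0.4511]
orientation: [[0.219, 0.976, 0.0], [0.976, -0.219, -0.0], [-0.0, 0.0, -1.0]]
wrist_force: [-1.1, 0.2, -1.1]
width: 1.003
grip_force: 0.0
tcp [ 0.6219 -0.1719  0.4493] ty -12.64 q [-22.   4.  87.  -0.  89.  -9.] F [-0.9  0.6 -0.1] w 0.9974636422521473 t 25.2667
```

View pics/wF.png

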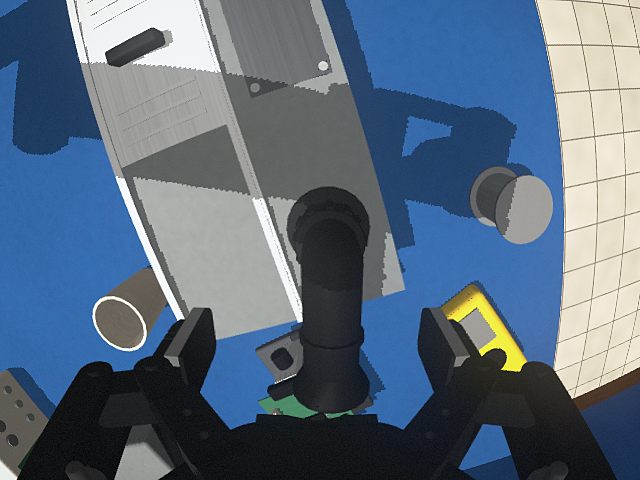

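Elbow now runs straight down the picture: collar cols 288–370 near row 228, mouth cols 297–369 near row 390, parallel to the tool but about 10 mm to its right. I'll intersect the two views' centre planes for the axis.

```bash
python3 - <<'E'
from h import *
c=r.get_calibration("wrist"); im=cv2.imread("pics/wF.png"); g=cv2.cvtColor(im,cv2.COLOR_BGR2GRAY)
m=(g<62)
def run(y,x=332):
    a=x
    while m[y,a]: a-=1
    b=x
    while m[y,b]: b+=1
    return a+1,b-1
for y in range(200,400,12):
    a,b=run(y); z=.16 if y<245 else .194; L,R=pt("wrist",(a,y),z,c),pt("wrist",(b,y),z,c)
    print(y,a,b,round(np.linalg.norm(L-R)*1e3,1),np.round((L+R)[:2]/2,4))
d1=np.array([np.cos(np.radians(38.84)),np.sin(np.radians(38.84))]); d2=np.array([np.cos(np.radians(-12.64)),np.sin(np.radians(-12.64))])
P1=np.array([.6213,-.1722]); P2=(pt("wrist",(288,228),.16,c)+pt("wrist",(370,228),.16,c))[:2]/2
print(P2,np.linalg.solve([d1,d2],[d1@P1,d2@P2]))
E
```

```text
200 297 358 43.3 [ 0.6356 -0.1479]
212 303 366 45.2 [ 0.6387 -0.1576]
224 295 368 52.8 [ 0.6347 -0.1658]
236 292 367 54.8 [ 0.6314 -0.1744]
248 302 364 39.7 [ 0.6331 -0.1721]
260 297 362 42.1 [ 0.6292 -0.1797]
272 302 362 39.4 [ 0.629  -0.1883]
284 302 362 39.9 [ 0.6273 -0.1968]
296 302 361 39.8 [ 0.6251 -0.2054]
308 303 360 39.0 [ 0.6232 -0.2145]
320 303 360 39.6 [ 0.6213 -0.2238]
332 298 363 46.0 [ 0.6186 -0.2334]
344 301 361 43.2 [ 0.6169 -0.2436]
356 303 359 41.1 [ 0.6147 -0.2542]
368 300 362 46.5 [ 0.6124 -0.2653]
380 284 370 66.1 [ 0.6071 -0.2766]
392 267 375 85.2 [ 0.5998 -0.2883]
[ 0.63235042 -0.16837082] [ 0.62927145 -0.18210032]
```

Axis is (0.629,-0.1815), agreeing with the force-based estimate. The elbow is now at -102.4°, which is 45° turned. The target heading is -104.4°, so 362° more. Regrip centred.

```bash
cat > s.py <<'E'
from h import *
s=r.state();o=s['orientation'];print(np.round(s['tcp_pos'],4),"F",np.round(s['wrist_force'],1),"T",np.round(s['torque'],2),"ty",round(float(np.degrees(np.arctan2(o[1][1],o[0][1]))),2),"q6",s['qpos'][5],"z",np.round(np.array(o)[:,2],3))
E
python3 -m inch '-1 0.7 -0.95 0 0 0 0;-1 0.7 -0.95 -2 0 0 0;-1 0.7 -0.95 -4 0 0 0;-1 0.7 -0.95 -6 0 0 0;-1 0.7 -0.95 -8 0 0 0;-1 0.7 -0.95 -9.5 0 0 0;-1 0.7 -0.95 -9.8 0 0 0;-1 0.7 -0.95 -9.8 0 0 0;-1 0.7 -0.95 -9.8 0 0 0' >/dev/null && python3 -m inch '1 0 0 0 0 0 0;1 0 0 0 0 0 0;1 0 0 0 0 0 0;1 0 0 0 0 0 0;1 0 0 0 0 0 0;1 0 0 0 0 0 0;1 0 0 0 0 0 0;1 0 0 0 0 0 0;1 0 0 0 0 0 0;1 0 0 0 0 0 0' && python3 s.py && python3 -m inch '1 0 0 -0.01 0 0 -5;1 0 0 -0.02 0 0 -12;1 0 0 -0.03 0 0 -19;1 0 0 -0.04 0 0 -26;1 0 0 -0.05 0 0 -33;1 0 0 -0.055 0 0 -40;1 0 0 -0.055 0 0 -40' && python3 s.py
```

```text
clock: 26.85
tcp_pos: [0.6297, -0.1816, 0.3548]
orientation: [[0.219, 0.976, 0.003], [0.976, -0.219, -0.001], [-0.0, 0.003, -1.0]]
wrist_force: [0.6, 0.4, 5.5]
width: 0.457
grip_force: 61.7
[ 0.6297 -0.1816  0.3548] F [0.6 0.4 5.5] T [-0.02 -0.23  0.01] ty -12.62 q6 -9.964804107428865 z [ 0.003 -0.001 -1.   ]
clock: 27.43
tcp_pos: [0.63, -0.1818, 0.3543]
orientation: [[0.796, 0.605, 0.005], [0.605, -0.796, -0.002], [0.003, 0.004, -1.0]]
wrist_force: [5.0, -1.7, 4.6]
width: 0.462
grip_force: 61.6
[ 0.63   -0.1818  0.3543] F [ 5.  -1.7  4.6] T [-0.26 -0.69 -0.23] ty -52.77 q6 30.173392539597998 z [ 0.005 -0.002 -1.   ]
```

Low forces, torque equal to the stated friction. Continue to 170°, then regrip.

```bash
python3 -m inch '1 0 0 -0.01 0 0 -7;1 0 0 -0.02 0 0 -14;1 0 0 -0.03 0 0 -21;1 0 0 -0.04 0 0 -28;1 0 0 -0.05 0 0 -35;1 0 0 -0.06 0 0 -42;1 0 0 -0.07 0 0 -49;1 0 0 -0.08 0 0 -56;1 0 0 -0.09 0 0 -63;1 0 0 -0.1 0 0 -70;1 0 0 -0.11 0 0 -77;1 0 0 -0.12 0 0 -84' >/dev/null && python3 s.py && python3 -m inch '1 0 0 -0.01 0 0 -7;1 0 0 -0.02 0 0 -14;1 0 0 -0.03 0 0 -21;1 0 0 -0.04 0 0 -28;1 0 0 -0.05 0 0 -35;1 0 0 -0.06 0 0 -42;1 0 0 -0.06 0 0 -46;1 0 0 -0.06 0 0 -46;1 0 0 -0.06 0 0 -46' && python3 s.py
```

```text
[ 0.6298 -0.1828  0.3531] F [ 4.6 -5.7  5.3] T [-1.04 -0.52  0.22] ty -136.77 q6 114.1551373877571 z [ 0.004 -0.005 -1.   ]
clock: 29.18
tcp_pos: [0.6294, -0.1831, 0.3524]
orientation: [[-0.044, -0.999, 0.002], [-0.999, 0.044, -0.005], [0.005, -0.002, -1.0]]
wrist_force: [2.8, -7.0, 5.6]
width: 0.461
grip_force: 61.7
[ 0.6294 -0.1831  0.3524] F [ 2.8 -7.   5.6] T [-0.96  0.03 -0.23] ty 177.47 q6 159.88641262426532 z [ 0.002 -0.005 -1.   ]
```

```bash
python3 -m inch '-1 0 0 0 0 0 0;-1 0 0 0 0 0 0;-1 0 0 0 0 0 0;-1 0 0 0 0 0 0;-1 0 0 0 0 0 0;-1 0 0 0 0 0 0;-1 0 0 3 0 0 0;-1 0 0 6 0 0 0;-1 0 0 8 0 0 0;-1 0 0 8 0 0 0;-1 0 0 8 0 0 0' >/dev/null && python3 -m inch '-1 0 0 0 0 0 7;-1 0 0 0 0 0 14;-1 0 0 0 0 0 21;-1 0 0 0 0 0 28;-1 0 0 0 0 0 35;-1 0 0 0 0 0 42;-1 0 0 0 0 0 49;-1 0 0 0 0 0 56;-1 0 0 0 0 0 63;-1 0 0 0 0 0 70;-1 0 0 0 0 0 77;-1 0 0 0 0 0 84' >/dev/null && python3 -m inch '-1 0 0 0 0 0 7;-1 0 0 0 0 0 14;-1 0 0 0 0 0 21;-1 0 0 0 0 0 28;-1 0 0 0 0 0 35;-1 0 0 0 0 0 42;-1 0 0 0 0 0 49;-1 0 0 0 0 0 56;-1 0 0 0 0 0 63;-1 0 0 0 0 0 70;-1 0 0 0 0 0 77;-1 0 0 0 0 0 84' >/dev/null && python3 -m inch '-1 0 -0.05 0 0 0 7;-1 0 -0.1 0 0 0 12;-1 0 -0.1 0 0 0 12;-1 0 -0.1 -2 0 0 12;-1 0 -0.1 -4 0 0 12;-1 0 -0.1 -6 0 0 12;-1 0 -0.1 -7.5 0 0 12;-1 0 -0.1 -8 0 0 12;-1 0 -0.1 -8 0 0 12;-1 0 -0.1 -8 0 0 12' > /dev/null; python3 s.py; python3 -m inch '1 0 0 0 0 0 0;1 0 0 0 0 0 0;1 0 0 0 0 0 0;1 0 0 0 0 0 0;1 0 0 0 0 0 0;1 0 0 0 0 0 0;1 0 0 0 0 0 0;1 0 0 0 0 0 0;1 0 0 0 0 0 0;1 0 0 0 0 0 0' && python3 s.py
```

```text
[ 0.6293 -0.1824  0.3509] F [ 0.1 -0.8 -0.4] T [0.05 0.01 0.05] ty -2.66 q6 -20.004936828509173 z [-0.  0. -1.]
clock: 33.77
tcp_pos: [0.6295, -0.1825, 0.3524]
orientation: [[0.046, 0.999, 0.002], [0.999, -0.046, -0.001], [-0.001, 0.002, -1.0]]
wrist_force: [-0.7, 1.0, 5.9]
width: 0.461
grip_force: 61.3
[ 0.6295 -0.1825  0.3524] F [-0.7  1.   5.9] T [0.04 0.01 0.04] ty -2.63 q6 -20.042235361317896 z [ 0.002 -0.001 -1.   ]
```

Now 180° in this grip.

```bash
python3 -m inch '1 0 0 -0.01 0 0 -7;1 0 0 -0.02 0 0 -14;1 0 0 -0.03 0 0 -21;1 0 0 -0.04 0 0 -28;1 0 0 -0.05 0 0 -35;1 0 0 -0.06 0 0 -42;1 0 0 -0.07 0 0 -49;1 0 0 -0.08 0 0 -56;1 0 0 -0.09 0 0 -63;1 0 0 -0.1 0 0 -70;1 0 0 -0.11 0 0 -77;1 0 0 -0.12 0 0 -84' >/dev/null && python3 s.py && python3 -m inch '1 0 0 -0.01 0 0 -7;1 0 0 -0.02 0 0 -14;1 0 0 -0.03 0 0 -21;1 0 0 -0.04 0 0 -28;1 0 0 -0.05 0 0 -35;1 0 0 -0.06 0 0 -42;1 0 0 -0.07 0 0 -49;1 0 0 -0.08 0 0 -56;1 0 0 -0.09 0 0 -63;1 0 0 -0.1 0 0 -70;1 0 0 -0.11 0 0 -77;1 0 0 -0.12 0 0 -84' >/dev/null && python3 s.py && python3 -m inch '1 0 0 -0.01 0 0 -7;1 0 0 -0.015 0 0 -12;1 0 0 -0.015 0 0 -12;1 0 0 -0.015 0 0 -12' >/dev/null && python3 s.py
```

```text
[ 0.6296 -0.1826  0.3512] F [0.4 0.3 5.9] T [-0.16 -0.09  0.22] ty -86.93 q6 64.27035984712393 z [ 0.003 -0.001 -1.   ]
[ 0.6295 -0.1827  0.35  ] F [ 1.2 -0.9  6. ] T [-0.18  0.28  0.25] ty -170.94 q6 148.2724485901545 z [ 0.002 -0.002 -1.   ]
[ 0.6295 -0.1828  0.3499] F [-0.  -1.1  5.4] T [-0.12  0.29 -0.24] ty 177.32 q6 160.00420868069372 z [ 0.002 -0.001 -1.   ]
```

Only 11.9° left, and q6 has room, so no regrip is needed.

```bash
python3 -m inch '1 0 0 -0.01 0 0 -6;1 0 0 -0.015 0 0 -11.9;1 0 0 -0.015 0 0 -11.9;1 0 0 -0.015 0 0 -11.9' >/dev/null && python3 s.py && python3 - <<'E'
from h import *
im,c=shot("wrist","wG"); p=proj("wrist",np.array([.5663,-.4261,.097]),c); print("chip proj",p)
x,y=p.astype(int); g=cv2.cvtColor(im,cv2.COLOR_BGR2GRAY); hsv=cv2.cvtColor(im,cv2.COLOR_BGR2HSV)
y0,x0=max(0,y-60),max(0,x-60)
m=((g<70)&(hsv[...,1]<110)).astype(np.uint8)[y0:y+60,x0:x+60]
n,l,st,ce=cv2.connectedComponentsWithStats(m)
for k in range(1,n):
    if st[k,4]>150: print(st[k],ce[k]+[x0,y0],np.round(pt("wrist",ce[k]+[x0,y0],.097,c),4))
cv2.imwrite("pics/wGs.png",im)
E
```

```text
[ 0.6295 -0.1828  0.3497] F [ 0.6 -0.5  5.1] T [-0.06  0.38 -0.18] ty 165.41 q6 171.90625903654688 z [ 0.002 -0.001 -1.   ]
chip proj [ 318.24655369 -122.16078432]
[    0     0   120   418 40725] [317.66303254 198.95737262] [ 0.6217 -0.2155  0.097 ]
```

View pics/wGs.png

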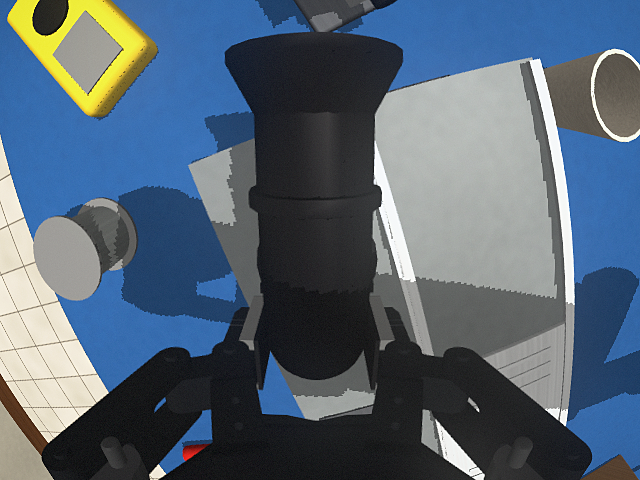

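The elbow lies centred in the gripper and runs straight up the picture (cols 227–402 at the mouth). Release, rise, and check chip, axis and heading numerically.

```bash
python3 -m inch '-1 0 0 0 0 0 0;-1 0 0 0 0 0 0;-1 0 0 0 0 0 0;-1 0 0 0 0 0 0;-1 0 0 0 0 0 0;-1 0 0 0 0 0 0;-1 0 0 3 0 0 0;-1 0 0 6 0 0 0;-1 0 0 9 0 0 0;-1 0 0 11 0 0 0;-1 0 0 11 0 0 0;-1 0 0 11 0 0 0' >/dev/null && python3 -m inch '-1 -1 -4 0 0 0 0;-1 -2 -8 0 0 0 0;-1 -3 -12 0 0 0 0;-1 -3 -12 0 0 0 0;-1 -3 -12 0 0 0 0;-1 -3 -12 0 0 0 0;-1 -3 -12 0 0 0 0' && python3 - <<'E'
from h import *
im,c=shot("wrist","wH"); p=proj("wrist",np.array([.5663,-.4261,.097]),c); print("chip proj",p)
x,y=p.astype(int); g=cv2.cvtColor(im,cv2.COLOR_BGR2GRAY); hsv=cv2.cvtColor(im,cv2.COLOR_BGR2HSV)
y0,x0=max(0,y-50),max(0,x-50)
m=((g<60)&(hsv[...,1]<110)).astype(np.uint8)[y0:y+50,x0:x+50]
n,l,st,ce=cv2.connectedComponentsWithStats(m)
for k in range(1,n):
    if st[k,4]>150: print(st[k],ce[k]+[x0,y0],np.round(pt("wrist",ce[k]+[x0,y0],.097,c),4))
grn=((hsv[...,0]>40)&(hsv[...,0]<85)&(hsv[...,1]>80)).astype(np.uint8)
b=cv2.minAreaRect(np.array([pt("wrist",q[0],.095,c)[:2] for q in max(cv2.findContours(grn,0,2)[0],key=cv2.contourArea)],np.float32)); print("board",b)
E
python3 s.py
```

```text
clock: 38.07
tcp_pos: [0.5994, -0.3015, 0.4568]
orientation: [[-0.25, -0.968, -0.002], [-0.968, 0.25, 0.001], [-0.001, 0.002, -1.0]]
wrist_force: [0.6, 0.7, -0.2]
width: 1.0
grip_force: 0.0
chip proj [317.78317132  66.83143472]
[  0  39  19  33 170] [273.94705882  71.31764706] [ 0.6039 -0.4323  0.097 ]
board ((0.5669472813606262, -0.42541390657424927), (0.08937429636716843, 0.12711140513420105), 16.322372436523438)
[ 0.5996 -0.3012  0.4573] F [-0.3 -0.3  0.2] T [-0.04 -0.03  0.04] ty 165.56 q6 161.4138296241642 z [-0.001  0.001 -1.   ]
```

The board centre (0.567,-0.425) agrees with the top-view chip, which puts the required heading at -104.5° against the tool's -104.6°. Last checks: cover bar and elbow heading after release.

```bash
python3 -m inch '-1 -2 -4 1 0 0 0;-1 -4 -8 2 0 0 0;-1 -7 -12 3 0 0 0;-1 -10 -16 3 0 0 0;-1 -13 -19 3 0 0 0;-1 -16 -22 3 0 0 0;-1 -19 -25 3 0 0 0;-1 -22 -28 3 0 0 0;-1 -22 -28 3 0 0 0;-1 -22 -28 3 0 0 0' >/dev/null; python3 - <<'E'
from h import *
im,c=shot("top","top2"); g=cv2.cvtColor(im,cv2.COLOR_BGR2GRAY); hsv=cv2.cvtColor(im,cv2.COLOR_BGR2HSV); m=((g<65)&(hsv[...,1]<110)).astype(np.uint8)
for n,X,w in (("bar",[.5094,.0123,.139],22),("elbow",[.615,-.235,.191],60)):
    x,y=proj("top",np.array(X),c).astype(int); k=m[y-w:y+w,x-w:x+w]; nn,l,st,ce=cv2.connectedComponentsWithStats(k); i=1+np.argmax(st[1:,4])
    P=np.argwhere(l==i)[:,::-1]+[x-w,y-w]; Q=np.array([pt("top",q,X[2],c)[:2] for q in P]); u=np.linalg.svd(Q-Q.mean(0))[2][0]
    print(n,"proj",(x,y),"ctr",Q.mean(0).round(4),"n",len(P),"size",np.ptp((Q-Q.mean(0))@u).round(3),"axis",np.degrees(np.arctan2(u[1],u[0])).round(1))
E
python3 s.py
```

```text
bar proj (np.int64(311), np.int64(252)) ctr [0.5073 0.0098] n 91 size 0.048 axis -175.4
elbow proj (np.int64(414), np.int64(203)) ctr [ 0.6149 -0.2121] n 1238 size 0.147 axis -91.9
[ 0.378  -0.5834  0.4877] F [ 0.1  1.2 -0.7] T [ 0.   -0.03  0.02] ty 165.33 q6 131.48388057062917 z [-0.  0. -1.]
```

The bar is within a pixel of shut, but the top-view elbow heading is skewed by parallax. I'll check both properly with close wrist looks.

```bash
python3 -m inch '-1 3 4 0 0 0 0;-1 6 8 0 0 0 0;-1 9 12 0 0 0 0;-1 12 16 0 0 0 0;-1 15 20 0 0 0 0;-1 18 24 0 0 0 0;-1 21 28 0 0 0 0;-1 23 32 0 0 0 0;-1 25 36 0 0 0 0;-1 25.5 39 0 0 0 0;-1 25.5 39 0 0 0 0;-1 25.5 39 0 0 0 0' >/dev/null; python3 -m inch '-1 0 1 0 0 0 0;-1 0 1 0 0 0 0;-1 0 1 0 0 0 0' >/dev/null; python3 s.py; python3 - <<'E'
from h import *
im,c=shot("wrist","wI"); g=cv2.cvtColor(im,cv2.COLOR_BGR2GRAY); m=(g<62)
X=np.array([.6295,-.1828,.19]); h=np.array([np.cos(np.radians(-104.6)),np.sin(np.radians(-104.6)),0])
for s in np.arange(.02,.11,.01):
    x,y=proj("wrist",X+s*h,c); y=int(round(y)); x=int(x)
    if not 0<=y<480: continue
    a=x
    while a>0 and m[y,a]: a-=1
    b=x
    while b<639 and m[y,b]: b+=1
    L,R=pt("wrist",(a+1,y),.189,c),pt("wrist",(b-1,y),.189,c); M=(L+R)/2
    print(round(s,3),y,a,b,round(np.linalg.norm(L-R)*1e3,1),M[:2].round(4),"bearing from axis",np.degrees(np.arctan2(*(M-X)[:2][::-1])).round(1))
E
python3 -m inch '-1 -2 4 0 0 0 0;-1 -4 8 0 0 0 0;-1 -6 12 0 0 0 0;-1 -8 16 0 0 0 0;-1 -10 20 0 0 0 0;-1 -10 23 0 0 0 0;-1 -10 25 0 0 0 0;-1 -10 25 0 0 0 0;-1 -10 25 0 0 0 0;-1 -10 25 0 0 0 0' >/dev/null; python3 s.py; python3 - <<'E'
from h import *
im,c=shot("wrist","wJ"); g=cv2.cvtColor(im,cv2.COLOR_BGR2GRAY)
x,y=proj("wrist",np.array([.5094,.0123,.139]),c).astype(int); w=50; m=(g<60).astype(np.uint8)[y-w:y+w,x-w:x+w]
n,l,st,ce=cv2.connectedComponentsWithStats(m)
print("exp",x,y)
for k in range(1,n):
    if st[k,4]>200: print(st[k],ce[k]+[x-w,y-w],pt("wrist",ce[k]+[x-w,y-w],.137,c).round(4))
E
```

```text
[ 0.634  -0.182   0.4883] F [-0.6 -0.5 -0.6] T [ 0.03  0.03 -0.  ] ty 165.52 q6 172.0078197488131 z [-0.    -0.001 -1.   ]
0.02 202 282 350 48.7 [ 0.6299 -0.2033] bearing from axis -88.9
0.03 188 287 353 46.8 [ 0.6244 -0.2127] bearing from axis -99.7
0.04 175 292 328 24.6 [ 0.6291 -0.2238] bearing from axis -90.6
0.05 161 292 350 40.4 [ 0.6188 -0.2318] bearing from axis -102.4
0.06 147 321 325 1.4 [ 0.6149 -0.2412] bearing from axis -104.1
0.07 133 292 324 21.4 [ 0.6227 -0.2537] bearing from axis -95.5
0.08 120 292 324 21.3 [ 0.6203 -0.2628] bearing from axis -96.6
0.09 106 286 355 47.4 [ 0.6091 -0.2705] bearing from axis -103.1
0.1 92 278 363 58.7 [ 0.6065 -0.2805] bearing from axis -103.2
[ 0.5159 -0.0313  0.4862] F [ 0.2 -1.3  0.3] T [-0.02  0.06  0.01] ty 168.47 q6 179.6007677447711 z [ 0.006  0.023 -1.   ]
exp 334 249
[ 24  31  54  30 235] [331.43404255 240.39574468] [0.5106 0.0036 0.137 ]
```

The elbow's outlet runs at -104.2° by slope, in line with the pads' -104.6°. For the cover, one gentle push with closed fingers settles whether it is fully shut. I'm first backing off the wrist limit.

```bash
python3 -m inch '1 0 0 0 0 0 5;1 0 -1 0 0 0 10;1 0 -1 0 0 0 16;1 0 -1 0 0 0 19;1 0 -1 0 0 0 19;1 0 -1 0 0 0 19;1 0 -1 0 0 0 19;1 0 -1 0 0 0 19' >/dev/null; python3 s.py
```

```text
[ 0.5158 -0.0406  0.4862] F [ 0.2 -0.2  0.2] T [ 0.01  0.03 -0.02] ty -172.51 q6 159.57224597349793 z [-0.003  0.024 -1.   ]
```

```bash
python3 -m inch '1 -0.2 0 -3 -1.4 0 -2.8;1 -0.2 0 -6 -1.4 0 -2.8;1 -0.2 0 -9 -1.4 0 -2.8;1 -0.2 0 -12 -1.4 0 -2.8;1 -0.2 0 -15 -1.4 0 -2.8;1 -0.2 0 -17 -1.4 0 -2.8;1 -0.2 0 -18 -1.4 0 -2.8;1 -0.2 0 -18.8 -1.4 0 -2.8;1 -0.2 0 -18.8 -1.4 0 -2.8;1 -0.2 0 -18.8 -1.4 0 -2.8' >/dev/null; python3 s.py; python3 -m inch '1 0 0.5 0 0 0 0;1 -0.1 1 0 0 0 0;1 -0.15 1.5 0 0 0 0;1 -0.2 2 0 0 0 0;1 -0.2 2.3 0 0 0 0;1 -0.2 2.3 0 0 0 0;1 -0.2 2.3 0 0 0 0' >/dev/null; python3 s.py
```

```text
[ 0.5141 -0.0406  0.2994] F [ 0.2 -0.5  0.9] T [ 0.   -0.04  0.01] ty -175.27 q6 162.49782012159417 z [-0.    -0.001 -1.   ]
[ 0.5116 -0.0172  0.2984] F [0.5 0.2 0.2] T [-0.01  0.09 -0.  ] ty -175.22 q6 164.98140418815777 z [-0.002 -0.    -1.   ]
```

```bash
python3 -m inch '1 -0.05 0.4 0 0 0 0;1 -0.07 0.8 0 0 0 0;1 -0.07 0.8 0 0 0 0;1 -0.07 0.8 0 0 0 0' >/dev/null; python3 s.py; python3 -m inch '1 0 0.2 0 0 0 0;1 0 0.3 0 0 0 0;1 0 0.3 0 0 0 0;1 0 0.3 0 0 0 0' >/dev/null; python3 s.py;  python3 -m inch '1 0 0.2 0 0 0 0;1 0 0.3 0 0 0 0;1 0 0.3 0 0 0 0;1 0 0.3 0 0 0 0' >/dev/null; python3 s.py
```

```text
[ 0.5109 -0.0093  0.2982] F [-0.1 -0.3  0.9] T [-0.03 -0.04  0.03] ty -175.24 q6 165.85820207815664 z [-0.002 -0.    -1.   ]
[ 0.511  -0.0067  0.2983] F [ 0.5 -2.  -0. ] T [-0.3   0.01 -0.02] ty -175.26 q6 166.19385097079288 z [-0.002 -0.001 -1.   ]
[ 0.511  -0.0054  0.2984] F [ -0.8 -11.9  -1.2] T [-2.02  0.04 -0.01] ty -175.27 q6 166.53173348597278 z [-0.002 -0.008 -1.   ]
```

The fingers met the bar right at its end stop, so the cover is fully shut. Back off, rise and hand in.

```bash
python3 -m inch '1 0 -1 0 0 0 0;1 0 -2 0 0 0 0;1 0 -3 0 0 0 0;1 0 -3 3 0 0 0;1 0 -3 7 0 0 0;1 0 -3 11 0 0 0;1 0 -3 15 0 0 0;1 0 -3 15 0 0 0;1 0 -3 15 0 0 0;1 0 -3 15 0 0 0' >/dev/null; python3 s.py; python3 -c "
from bench import r
print(r.state()['clock'],r.close_job())"
```

```text
[ 0.5108 -0.0339  0.448 ] F [ 0.3 -0.2  0.5] T [-0.01  0.04  0.04] ty -175.28 q6 163.15392459025333 z [-0.002  0.    -1.   ]
the job is handed in; nothing more can be done
45.1 None
```

I handed the job in at 45 s: both white cassettes (the only two there) stand in their own bays on the floor, the cover is fully shut, and the elbow is screwed down about 407° with its mouth within about 1° of the chip; the hand-in returned no verdict.

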